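# Stand the capacitor midway between terminal strip and heat sink

### The arm

A 7-joint arm with a two-finger parallel gripper is mounted at the origin on the work surface; the furniture and walls round the work are solid. World frame = base frame: x ahead of the robot, y to its left, z up, the work surface at z = 0. Lengths are in mm, angles in rad, forces in N, time in s.
With the tool pointing down it reaches from about 400 to 875 mm from the base axis. Payload 19.3 kg.
Tool frame: the origin (TCP) lies at the very end of the fingers, on their centre line; the grasp point (between the pads) lies 19 mm behind it (grip_point_offset is the z of the grasp point in the tool frame, in mm); z points along the fingers, y is the line along which they close (so a half turn about z gives the same grasp; the last joint's range is limited). The gripper opens to 85 mm and grips with 20 to 120 N. Pads are 22 mm wide; open, the fingers measure 114 mm over their backs; the gripper's body (76 mm by 85 mm) begins 54 mm behind the grasp point. The pads swing forward as they close: fully open they stand 13 mm farther back than shut.
Start: joints at [-1.273, 0.521, -0.036, 1.599, 0.021, 1.021, -0.113], TCP at [224.745, 583.184, 207.991] pointing down, gripper open.
Joint ranges: [-2.91, 2.91], [-0.3, 2.13], [-1.5, 1.42], [0.17, 2.43], [-1.26, 4.41], [0.16, 1.93], [-2.52, 2.52]. Speed limits (rad/s): [1.89, 1.89, 2.39, 2.39, 3.01, 3.01, 3.01].

### API

Orientations are given as a 3x3 rotation matrix whose columns are the frame's x, y, z axes.
In Python, from workcell import movep, movel, goto_joints, open_gripper, clamp, wait, inverse_kinematics, read_state, camera, PlanningError, finish_job, grip_point_offset gives the robot as it stands. Calls block until the motion is done:
- movep(position, orientation): joint-space move of the TCP to a pose.
- movel(position, frame=None, max_speed=150, guard=None): straight line of the TCP; frame=None keeps the orientation; max_speed is the mean speed in mm/s. With guard (N) it stops when the force on the tool has changed by that much, and returns True; else False.
- goto_joints(angles): joint-space move.
- open_gripper() and clamp(): open the fingers fully, or close them until they stop; the grip force is fixed at half the most.
- wait(seconds).
- inverse_kinematics(position, orientation): joint angles nearest the present ones, or None.
- read_state(): the state.
- camera(name): name is "scene" or "side" or "wrist"; returns a dict with "image" (400x640x3 uint8, blue, green, red), "range_z" (400x640 float32, mm along the optical axis (not along the pixel's ray), 0 where there is no reading), "fx", "fy", "cx", "cy" (pixels), "cam_to_world" (4x4, takes a point from camera to world coordinates). Camera axes: x right, y up, looking along -z (the intrinsics and any distortion apply to the point x, -y, -z); pixel columns grow to the right and rows downward; lengths in mm; the calibration is good to about 2 mm. A picture is of the moment at which its call begins.
A pose or a line that the arm cannot do raises PlanningError and nothing moves.
- finish_job(): hands the job in; it is judged then, once.
The state is a dict: "time": time; "qpos": joint angles; "qvel": joint speeds; "joint_efforts": joint torques, N m; "eef_pos": TCP position; "tool_rot": TCP orientation; "ft_force": force on the tool from outside, world axes, zero at the start; "torque": the same for the moment, N m; "finger_gap": finger opening in mm; "gripper_force": force on a finger pad.
Only numpy, scipy, OpenCV 4.12 (cv2) and the standard library are available. Lean on these libraries where they do the work, as an engineer would, in place of code of your own. Each camera call takes 0.05 s, during which the arm holds its last target. There are 200 camera calls.

### The job

I am laying out a small supply circuit on the table before I drill its board. Pick out the blue capacitor and stand it upright on the table midway between the white terminal strip and the black finned heat sink, on the line that joins their centres. Leave the strip and the heat sink where they are.

Things in the scene. Friction and masses are not known exactly. Their poses are not given: they have to be found in the camera images.
- capacitor: plain dark blue upright cylinder, 25 mm in diameter and 40 mm tall, 30 to 65 g, standing loose on the table (table top z = 0) at one of three places to the left of the row formed by strip and heat sink; a grey relay block and a solder spool with blue flanges stand at the two others. Origin at the centre of its underside, z along its axis, up.
- terminal_strip: white screw terminal strip lying loose on the table, 18 mm wide (x) by 81 mm long (y) by 14 mm high. Origin at the centre of its underside. Its own x axis points within 3 mm of the heat sink's centre, which lies 180 mm from the strip's centre, roughly to the robot's left; so the midpoint is about 90 mm along this axis.
- heatsink: small black finned heat sink standing loose on the table, fins up, 30 (x) by 35 (y) by 20 mm high. Origin at the centre of its underside, z up.
Mind the look-alikes: they are no part of the job. Leave any orange, pink or red look-alike of the capacitor alone.

How it is judged (in metres and radians):
At the end, for the whole second after the job is handed in: The capacitor stands upright (within 8 degrees), at rest, on the table, its centre 72 to 108 mm from the strip's centre along its x axis and within 20 mm of that axis sideways, 68 to 114 mm from the heat sink's centre; strip and heat sink are within 15 mm of where they were (x of capacitor in the frame of terminal_strip between 0.072 and 0.108 m and y of capacitor in the frame of terminal_strip between -0.02 and 0.02 m and horizontal distance between capacitor and heatsink between 0.068 and 0.114 m and angle between capacitor's own z axis and vertical below 0.15 rad and height (world z) of capacitor between -0.006 and 0.006 m and linear speed of capacitor below 0.02 m/s and distance of each of terminal_strip, heatsink from where it was at the start of the episode below 0.015 m); the robot touches nothing.
It fails at once if the terminal strip is shifted by more than 20 mm (distance of terminal_strip from where it was at the start of the episode above 0.02 m).
It fails at once if the heat sink is shifted by more than 20 mm (distance of heatsink from where it was at the start of the episode above 0.02 m).
It also fails if it takes over 32 s, if anything falls off the work surface, if the arm or the gripper's body presses on something with over 40 N, if the wrist force passes 120 N, or if a joint passes its speed limit or range.

## Working session

There is one attempt and no reset: what is moved stays moved. The work goes in short steps, each a Python script; the robot and the scene stay as the last script left them, time stands still between calls to the robot, and variables do not carry over. Pictures are saved under pics/ and viewed, at most 10 in all, crops included, and the job is handed in when it is done.

```bash
mkdir -p pics; cat > h.py <<'E'
import numpy as np, cv2
from workcell import *
def pts(c):
    z=c["range_z"].astype(float); v,u=np.indices(z.shape)
    P=np.stack([(u-c["cx"])/c["fx"]*z,-(v-c["cy"])/c["fy"]*z,-z,np.ones_like(z)],-1)
    W=(P@np.array(c["cam_to_world"]).T)[...,:3]; W[z<=0]=np.nan
    return W
E
python3 - <<'E'
from h import *
for n in ("scene","side"):
    c=camera(n); cv2.imwrite(f"pics/{n}0.png",c["image"]); np.savez(f"{n}0.npz",W=pts(c),im=c["image"])
    print(n,{k:c[k] for k in c if k not in("image","range_z")})
print(read_state()["time"],grip_point_offset)
E
```

```text
scene {'fx': 369.7118189854288, 'fy': 369.7118189854288, 'cx': 315.59073563397357, 'cy': 199.1101362792169, 'cam_to_world': array([[ 8.45120804e-01,  3.99376551e-01, -3.55343773e-01,
         1.77334694e+02],
       [-5.34353478e-01,  6.50270570e-01, -5.40013469e-01,
        -3.05292762e+02],
       [ 1.54008813e-02,  6.46255798e-01,  7.62965436e-01,
         6.75865898e+02],
       [ 0.00000000e+00,  0.00000000e+00,  0.00000000e+00,
         1.00000000e+00]])}
side {'fx': 386.05019279624247, 'fy': 386.05019279624247, 'cx': 323.52508364383056, 'cy': 202.82332643610877, 'cam_to_world': array([[-9.97407564e-01,  4.19985184e-02, -5.84317960e-02,
         4.58070516e+02],
       [-6.98472456e-02, -3.69751724e-01,  9.26501498e-01,
         9.60522679e+02],
       [ 1.73064329e-02,  9.28180902e-01,  3.71726647e-01,
         3.67740176e+02],
       [ 0.00000000e+00,  0.00000000e+00,  0.00000000e+00,
         1.00000000e+00]])}
0.1 -18.700000000000003
```

View pics/scene0.png

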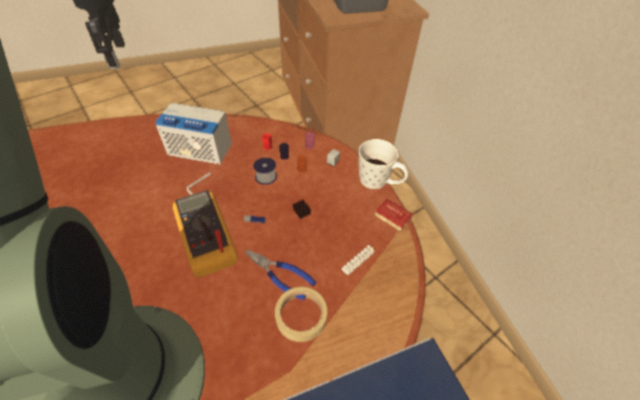

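View pics/side0.png

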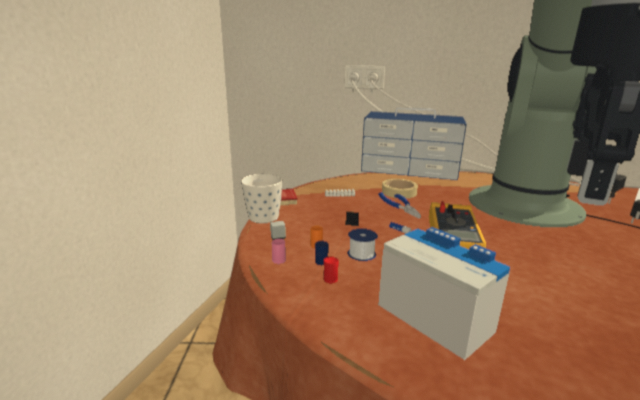

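Scene picture: the strip is at (358,260), the heat sink at (302,209). Candidates for the capacitor:
- dark blue upright cylinder at (284,151), side (321,253)
- spool with blue flanges at (264,170)
- red (267,142), orange (302,163) and pink (310,140) cylinders
- small blue object lying at (256,219)

Only (284,151) is a plain dark blue upright cylinder. I'll confirm it in a crop and measure.

```bash
cat > m.py <<'E'
from h import *
seeds={"cap":(284,151),"red":(267,142),"pink":(310,140),"orange":(302,163),"spool":(264,170),"relay":(334,158),"sink":(302,209),"strip":(358,260),"mug":(375,165)}
d=np.load("scene0.npz"); W=d["W"]
def blobs(W,lo=5,hi=130):
    m=((W[...,2]>lo)&(W[...,2]<hi)&(W[...,0]>250)&(W[...,0]<1000)).astype(np.uint8)
    return cv2.connectedComponents(m,connectivity=4)[1]
if __name__=="__main__":
    L=blobs(W)
    for n,(u,v) in seeds.items():
        l=L[v,u]; P=W[(L==l)] if l else W[v-3:v+4,u-3:u+4].reshape(-1,3)
        top=P[P[:,2]>np.nanpercentile(P[:,2],95)-4]
        r=cv2.minAreaRect(top[:,:2].astype(np.float32))
        print(n,l,len(P),"min",P.min(0).round(),"max",P.max(0).round(),"rect",np.round(r[0]),np.round(r[1]),round(r[2],1),"topmean",top.mean(0).round(1))
    im=d["im"]
    a=cv2.resize(im[120:290,240:400],None,fx=3.5,fy=3.5,interpolation=cv2.INTER_CUBIC); cv2.imwrite("pics/crop.png",a)
E
python3 m.py
```

```text
cap 16 146 min [486. 325.   5.] max [510. 351.  42.] rect [499. 338.] [23. 23.] 18.9 topmean [498.6 338.4  39.9]
red 11 135 min [466. 381.   7.] max [491. 408.  44.] rect [478. 393.] [24. 23.] 63.2 topmean [478.1 394.5  40.1]
pink 10 142 min [564. 326.   5.] max [590. 380.  41.] rect [578. 339.] [23. 24.] 61.3 topmean [576.8 339.4  39.2]
orange 20 151 min [501. 261.   5.] max [525. 286.  43.] rect [513. 274.] [22. 24.] 18.1 topmean [513.3 274.   40.1]
spool 23 464 min [397. 272.   5.] max [452. 327.  46.] rect [423. 300.] [54. 53.] 61.2 topmean [423.  298.9  43. ]
relay 17 167 min [579. 238.   5.] max [612. 265.  39.] rect [595. 252.] [27. 21.] 18.7 topmean [595.2 252.2  35.5]
sink 37 226 min [427. 138.   5.] max [459. 176.  24.] rect [443. 157.] [30. 37.] 0.5 topmean [442.7 157.1  19.8]
strip 48 308 min [435. -33.   5.] max [517.  -4.  17.] rect [476. -18.] [78. 15.] 10.8 topmean [475.4 -18.5  14.6]
mug 15 1709 min [602.  78.   5.] max [693. 198.  96.] rect [646. 151.] [92. 90.] 67.7 topmean [647.9 150.8  92.2]
```

View pics/crop.png

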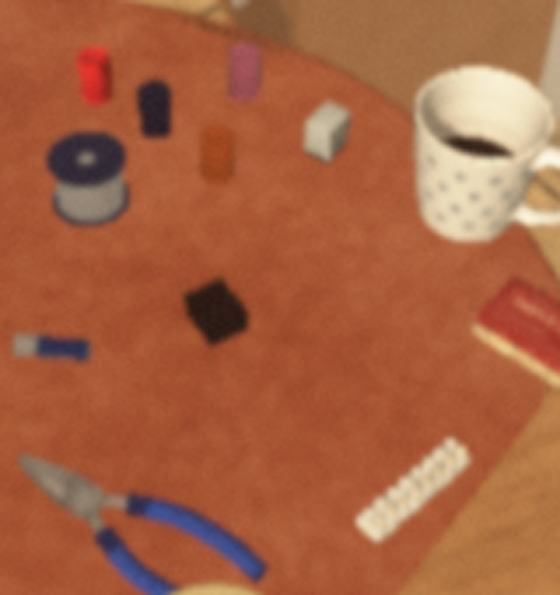

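The crop confirms it: at crop (155,108) stands a plain dark blue upright cylinder, 40 mm tall. The spool has grey sides, and the others are red, orange or pink. The target is the midpoint at about (459.5, 69.5). Next I check clearances and IK, then go to the pre-grasp pose.

```bash
cat >> h.py <<'E'
def R(deg):
    """tool down, closing line at deg; the half turn nearer to the present joints"""
    a=np.radians(deg); y=np.array([np.cos(a),np.sin(a),0]); z=np.array([0,0,-1.])
    return np.column_stack([np.cross(y,z),y,z])
def best(p,deg,q):
    c=[(np.abs(np.array(k)-q).max(),d) for d in (deg,deg+180) if (k:=inverse_kinematics(p,R(d))) is not None]
    return min(c)
CAP=np.array([498.5,338.2]); MID=np.array([459.5,69.5])
E
python3 - <<'E'
from h import *
from m import blobs,W
L=blobs(W,4,150)
for c,deg,me in ((CAP,65,13),(MID,11,0)):
    P=W[L>0]; d=P[:,:2]-c; a=np.radians(deg); u=d@[np.cos(a),np.sin(a)]; v=d@[-np.sin(a),np.cos(a)]
    r=np.hypot(u,v); k=r>me+8
    f=k&(abs(u)<65)&(abs(v)<20); print("finger zone",P[f].round()[:5]); 
    b=k&(r<75); print("near maxz",P[b][:,2].max() if b.any() else None)
    t=P[(P[:,2]>60)]; print("tall nearest",np.hypot(*(t[:,:2]-c).T).min())
q=np.array(read_state()["qpos"])
for c,deg in ((CAP,65),(MID,11),(MID,65)): print(deg,best([*c,120],deg,q),best([*c,7],deg,q))
g=best([*CAP,120],65,q)[1]
movep([*CAP,120],R(g)); s=read_state(); print(g,s["time"],s["eef_pos"],s["finger_gap"])
c=camera("wrist"); cv2.imwrite("pics/w1.png",c["image"])
P=pts(c); np.savez("w1.npz",W=P,im=c["image"])
k=(np.hypot(P[...,0]-CAP[0],P[...,1]-CAP[1])<30)&(abs(P[...,2]-40)<5); print(k.sum(),P[k].mean(0),P[k].min(0),P[k].max(0))
E
```

```text
finger zone [[528. 392.   4.]
 [481. 319.   5.]
 [498. 301.   4.]
 [476. 304.   5.]
 [474. 294.   4.]]
near maxz 45.723091656465954
tall nearest 152.2491165352176
finger zone [[520.  72.   4.]
 [513.  73.   4.]
 [524.  62.   5.]
 [510.  69.   4.]
 [501.  64.   4.]]
near maxz 22.443144069352456
tall nearest 158.5808353701253
65 (np.float64(0.5667402791368935), 65) (np.float64(0.5799745529555987), 65)
11 (np.float64(0.7220120837009227), 11) (np.float64(0.8461625301972044), 11)
65 (np.float64(1.0812071882003318), 65) (np.float64(1.0472867626714577), 65)
65 1.5083 [497.7367969  339.8032521  120.25941296] 85.44382208337652
820 [498.06203883 340.09258668  39.1656474 ] [486.00664168 327.49728701  35.01178423] [511.13587011 352.41336298  41.56814402]
```

View pics/w1.png

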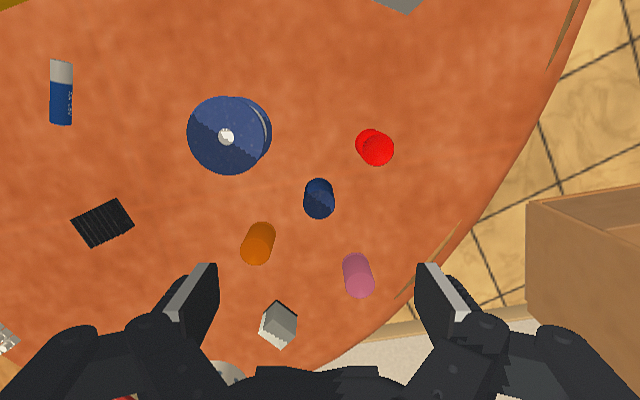

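Wrist view: the capacitor at (319,198) lies on the gripper's centre column. The fingers, at (195,300) and (440,300), straddle it on a line clear of red (375,147), orange (258,243), pink (358,275) and the spool (228,135). The depth agrees within 2 mm, so I grasp.

```bash
python3 - <<'E'
from h import *
p=np.array([498.3,339.5])
hit=movel([*p,7],max_speed=90,guard=12); s=read_state(); print(hit,s["eef_pos"],s["ft_force"])
if not hit:
    clamp(); s=read_state(); print(s["finger_gap"],s["gripper_force"],s["eef_pos"])
    movel([*p,110],max_speed=120); s=read_state(); print(s["time"],s["finger_gap"],s["gripper_force"],s["ft_force"])
    c=camera("wrist"); cv2.imwrite("pics/w2.png",c["image"])
E
```

```text
False [498.60248638 339.70563007   7.54912719] [-0.15951496  0.56395433  0.0742796 ]
21.838771855261623 58.491981625556946 [498.45178835 339.57570129   7.26318222]
4.5833 21.79236486568909 58.68811547756195 [ 0.29107088 -0.48317046 -0.30903892]
```

View pics/w2.png

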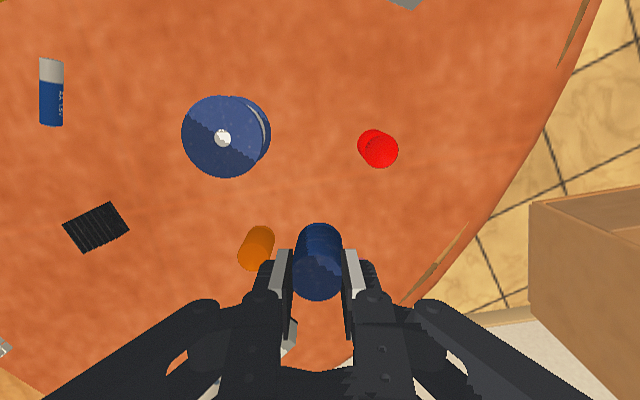

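The capacitor is held upright between the pads at (318,262). I carry it over the midpoint, above everything else, and check its pose before lowering.

```bash
python3 - <<'E'
from h import *
movep([*MID,110],R(11)); wait(.2); s=read_state(); print(s["time"],s["eef_pos"],s["finger_gap"],s["gripper_force"])
im=[]
for n in ("side","scene"):
    c=camera(n); P=pts(c); i=c["image"]; T=np.linalg.inv(c["cam_to_world"])@[*MID,118,1]
    u=int(c["cx"]+c["fx"]*T[0]/-T[2]); v=int(c["cy"]-c["fy"]*T[1]/-T[2]); print(n,u,v)
    im.append(cv2.resize(i[max(v-45,0):max(v-45,0)+100,u-50:u+50],(400,400),interpolation=cv2.INTER_CUBIC))
    h=i.astype(int); k=(h[...,0]>h[...,2]+12)&(np.hypot(P[...,0]-MID[0],P[...,1]-MID[1])<35)&(P[...,2]>80)
    Q=P[k]; print(k.sum(),Q.min(0),Q.max(0),Q.mean(0)) if k.any() else 0
cv2.imwrite("pics/held.png",np.hstack(im))
E
```

```text
5.8917 [459.75976019  70.47322009 109.85149709] 22.06767420114531 58.70765447616577
side 347 161
131 [449.0906203   73.20568793 106.53354695] [469.95441926  84.16628786 144.72043711] [459.89193986  79.42031658 126.26748453]
scene 330 201
45 [447.86987409  54.80639765 114.23980408] [462.06347309  65.4321711  143.97982319] [454.05698996  58.19736336 128.35119834]
```

View pics/held.png

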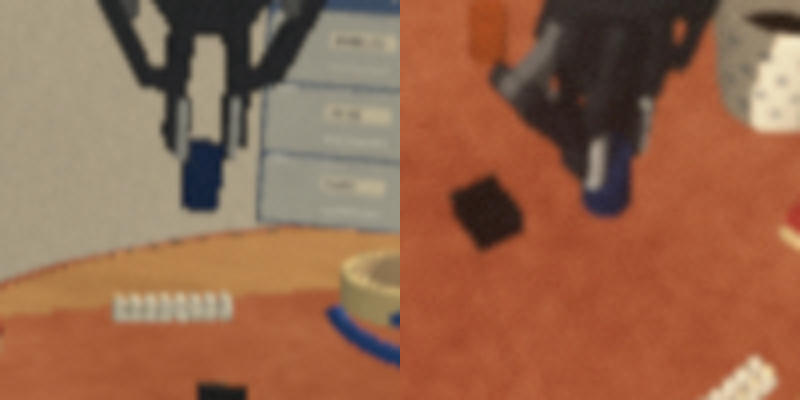

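The capacitor hangs upright at (200,175) in the left crop, centred about (459,70), and nothing is beneath it. I lower it under guard, release, retreat and check.

```bash
python3 - <<'E'
from h import *
movel([*MID,25],max_speed=90)
hit=movel([*MID,4],max_speed=25,guard=4); s=read_state(); print(hit,s["eef_pos"],s["ft_force"],s["time"])
open_gripper(); wait(.3)
movel([*MID,160],max_speed=100); 
p=read_state()["eef_pos"]; movep([MID[0],MID[1]+250,220],R(11)); wait(.3); print(read_state()["time"])
import m
c=camera("scene"); W=pts(c); L=m.blobs(W)
T=np.linalg.inv(c["cam_to_world"])@[*MID,25,1]
u=int(c["cx"]+c["fx"]*T[0]/-T[2]); v=int(c["cy"]-c["fy"]*T[1]/-T[2]); print(u,v)
for n,(a,b) in {"cap":(u,v),"sink":(302,209),"strip":(358,260)}.items():
    P=W[L==L[b,a]]; top=P[P[:,2]>np.percentile(P[:,2],95)-4]; r=cv2.minAreaRect(top[:,:2].astype(np.float32))
    print(n,L[b,a],len(P),P.min(0).round(1),P.max(0).round(1),np.round(r[0],1),top.mean(0).round(1))
cv2.imwrite("pics/end.png",cv2.resize(np.hstack([c["image"][v-60:v+100,u-80:u+80],camera("side")["image"][130:290,260:420]]),None,fx=2.5,fy=2.5,interpolation=cv2.INTER_CUBIC))
E
```

```text
True [459.59345805  69.49135242   7.06811969] [-0.60267543 -0.49365874 10.69195399] 7.7667
11.6917
328 228
cap 41 194 [447.5  54.4   5.2] [471.9  80.3  42.9] [459.3  67. ] [459.6  67.   39.9]
sink 35 224 [427.2 137.7   5.1] [458.6 175.1  24.4] [443.5 156.5] [442.9 156.7  20.4]
strip 43 311 [435.  -33.9   5. ] [516.4  -4.5  17.9] [475.8 -17.9] [475.3 -18.5  14.7]
```

View pics/end.png

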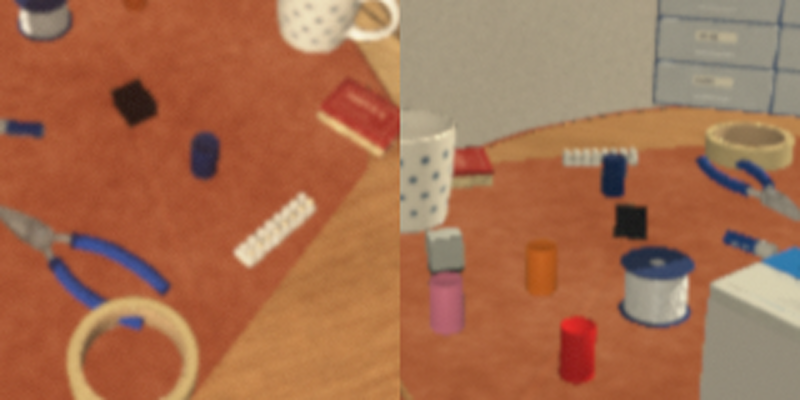

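The capacitor stands upright at (204,155) left and (613,175) right, at (459.5, 67), which is about 87 mm from the strip and 91 mm from the sink. Strip and sink have not moved.

```bash
python3 -c "
from workcell import *
print(finish_job())"
```

```text
the job is handed in; nothing more can be done
None
```

The blue capacitor stands upright about midway between strip and heat sink (about 87 mm and 91 mm from their centres), neither of them moved, and the job was handed in at about 12 s of the 32 s allowed; no verdict came back.

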